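# Refit the slicer's retaining bar and bring on its spring ring

### The job

Lay the flat retaining bar squarely across the two posts of the bread slicer's drive unit, with the axle stub standing up through its hole, and let go of it. Then take the ring pliers by their handles, squeeze them so that the spring ring is spread fully, slide the spread ring down over the stub until it rests lightly on the bar, level with the groove, and finish while still holding the pliers upright and squeezed there, without letting go. Leave the bread and the other things on the counter where they are.

Things in the scene. Friction and masses are not known exactly. Their poses are not given: they have to be found in the camera images.
- unit: the bread slicer's drive unit, bolted down: grey base plate 200 x 110 x 20 mm with two square dark posts and, midway between them, an upright steel axle stub. Origin under the base's centre, on the stub's axis; x runs along the line through both posts, z up
- post_a (a point): centre of one post's flat top, 46 mm above the counter, at x = -65 mm of the unit; the top is 30 mm (along x) by 44 mm
- post_b (a point): centre of the other post's top, the same, at x = +65 mm of the unit
- stub_top (a point): centre of the axle stub's top, 82 mm above the counter. The stub is 24 mm in diameter, its last 4 mm chamfered to 18 mm; a hub of 34 mm diameter round its foot ends 38 mm above the counter
- groove (a point): point on the stub's axis at the groove's middle, 60 mm above the counter, 2 mm above the top face of a bar lying on the posts. The groove is 4 mm high, 19 mm in diameter
- bar: flat aluminium retaining bar lying on the counter, 170 mm (its x) by 50 mm (its y) by 12 mm thick, about 0.25 kg, with a 30 mm round through hole at its middle. Origin at the underside's centre, on the hole's axis; z up. Either end may go on either post
- rest: wooden tool rest, 76 x 80 mm, fixed: floor 10 mm high on which the ring lies, a step 15 mm high under the jaws' heels and a lip 40 mm high on its +x side; open at both y sides and upward, so the ring can spread in it and the pliers lift straight out. Origin at the counter, under the pliers' origin
- pliers: ring pliers standing upright in the rest, handles up, 0.23 kg, 127 mm high. A C-shaped flat spring ring hangs on the forked jaw tips and stays on them. Origin at the ring's underside, at the closed ring's centre; z up along the pliers, ring's back at -x, ears at +x. Ring 4 mm thick; closed 28 mm outside, 20 mm inside, so that it passes over the stub only when spread
- pivot (a point): the pliers' pivot bolt (along the pliers' x): 60 mm above the ring's underside, 21 mm from the pliers' origin towards +x. The jaws lie in this plane, beyond the ring, so that a stub up to 40 mm high can stand in the spread ring
- pliers_grip (a point): where to grip: midway between the two black handles, 106 mm above the ring's underside, over the pivot. Handles stand at the pliers' +y and -y, 13 mm wide in x, from 76 to 127 mm above the ring's underside; at rest they flare, 55 mm over both here and 64 mm at the top; pressed together along y they are parallel, 34 mm over both
- ring_mid (a point): middle of the spread ring's opening, where the stub's axis should be: 2 mm above the ring's underside, 3 mm from the pliers' origin towards +x. Fully spread, the 24 mm stub has about 3.5 mm of play all round
- squeeze (a joint): how far the handles are squeezed (rad): 0 ring closed, 0.2125 handles at their stop and ring fully spread. A spring resists: about 5 N on each handle to begin, 14 N at the stop; let go, the ring closes
- roll_a: bystander, to be left alone: bread roll, 72 mm across, 45 mm high; origin under its centre
- roll_b: bystander, to be left alone: dark bread roll, 72 mm across, 45 mm high; origin under its centre
- jar: bystander, to be left alone: amber glass jar with a steel lid, 64 mm across, 100 mm high; origin under its centre
- driver: bystander, to be left alone: screwdriver, 180 mm long, lying on the counter; origin at its middle
- washer: bystander, to be left alone: flat steel washer lying on the counter, 44 mm across, 6 mm high; origin under its centre
- scraper: bystander, to be left alone: dough scraper, steel blade 100 x 90 mm with a wooden grip, 18 mm high, lying flat
- oil: bystander, to be left alone: white bottle, 52 mm across, 140 mm high; origin under its centre
There are look-alikes about, which are no part of the job. Of the things shaped like the unit, the grey one is meant.

How it is judged:
By the outcome, as a careful person would: the job done as asked, in the order asked, and still so for the second after the job is handed in, while the arm keeps its last pose, push and grip.
It also fails if it takes over 58 s, if anything falls off the work surface, if the arm or the gripper's body presses on something with over 40 N, if the wrist force passes 120 N, or if a joint passes its speed limit or range.

### The arm

A 7-joint arm with a two-finger parallel gripper is mounted at the origin on the work surface. World frame = base frame: x ahead of the robot, y to its left, z up, the work surface at z = 0. Lengths are in m, angles in rad, forces in N, time in s.
With the tool pointing down it reaches from about 0.4 to 0.925 m from the base axis. Payload 4.1 kg.
Tool frame: the origin (TCP) lies at the very end of the fingers, on their centre line; the grasp point (between the pads) lies 19 mm behind it; z points along the fingers, y is the line along which they close (so a half turn about z gives the same grasp; the last joint's range is limited). The gripper opens to 85 mm and grips with 20 to 120 N. Pads are 22 mm wide; open, the fingers measure 114 mm over their backs; the gripper's body (76 mm by 85 mm) begins 54 mm behind the grasp point. The pads swing forward as they close: fully open they stand 13 mm farther back than shut.
Start: joints at [-0.099, 0.398, 0.045, 1.537, -0.019, 1.207, -0.051], TCP at [0.65, 0, 0.231] pointing down, gripper open.
Joint ranges: [-2.82, 2.82], [-0.49, 2.23], [-1.37, 1.46], [0, 2.46], [-1.36, 4.5], [0.23, 2], [-2.94, 2.94]. Speed limits (rad/s): [2.57, 2.57, 3.14, 3.14, 3.14, 3.14, 3.14].

### API

Orientations are given as a unit quaternion [w, x, y, z].
In Python, from cell import * gives the robot as it stands.
- The arm moves only by the shell command python3 -m jog 'ROWS' [FORCE]. ROWS is JSON, a list of rows, each an object with "grip": the opening, from 0 (shut) to 1 (fully open); "travel": the shift along the world's x, y, z in mm, a list of three; "spin": the turn about the world's z in rad. In form: [{"grip": grip, "travel": [dx, dy, dz], "spin": spin}, ...]. A call has exactly 10 rows; each row shifts and turns the commanded pose from where the row before left it; what a row does not reach is not made up. A row lasts 1/12 s, in which the tool goes at most 41.7 mm and 7.16 degrees, less where a joint would pass 70% of its speed; a pose out of reach is approached as far as the arm can. A call is refused whole if a number of a shift passes 41.7 or a number of a turn 0.125, either way. A call with a gripper value outside its range is refused whole. The fingers move at their own pace and stop on an object; FORCE is the grip in N (left out, the last holds). Time passes only in rows, so rows that do not move let the fingers close, or fill a call up. It gives the time, the measured TCP pose, the force, the opening and the grip force at its end, in the units of the state.
- get_state(): the state, without advancing time (a new reading comes with each control period).
- capture(name): name is "scene" or "side" or "wrist"; returns the picture (420x560x3 uint8, blue, green, red); there is no depth.
- calibration(name): a dict with "intrinsics" (3x3 intrinsics, pixels), "cam_to_world" (4x4, takes a point from camera to world coordinates). Camera axes: x right, y down, z forward; pixel columns grow to the right and rows downward; lengths in m; the calibration is good to about 2 mm. A picture is of the moment at which its call begins: read the wrist's pose just before it. calibration takes no time and is no camera call; for the wrist camera it gives the pose at the moment of the call.
- close_job(): hands the job in; it is judged then, once.
Trained networks look in the newest picture that a camera, given by its name, has taken for a name from the list of things; names that differ only in an ending like _2 or _b are one class to them, and where a whole thing is asked for, a point or a joint stands for the part that bears it (a point fixed in the world has none). Each returns a list of dicts, best first, with "p" (0 to 1); they miss things now and then, are a little off and sometimes report something else, mostly with a low value. They report only what shows in the picture. A call takes as long as a camera call. They do not tell look-alikes from the thing itself.
- regions_of(camera, query): "pixels" (420x560 bool, what is visible of it) and "box" ([centre column, centre row, width, height] in pixels, round what is visible of it).
The state is a dict: "time": time; "joint_positions": joint angles; "qd": joint speeds; "joint_torque": joint torques, N m; "tcp_pos": TCP position; "tcp_rot": TCP orientation; "contact_force": force on the tool from outside, world axes, zero at the start; "wrist_torque": the same for the moment, N m; "grip_width": opening from 0.0 (shut) to 1.0 (fully open); "gripper_force": force on a finger pad.
Only numpy, scipy, OpenCV 4.12 (cv2) and the standard library are available. Lean on these libraries where they do the work, as an engineer would, in place of code of your own. Each camera call takes 0.05 s, during which the arm holds its last target. There are 200 camera calls.

## Working session

There is one attempt and no reset: what is moved stays moved. The work goes in short steps, Python scripts to look and compute and a shell command to move; the robot and the scene stay as the last step left them, time stands still between calls to the robot, and variables do not carry over. Pictures are saved under pics/ and viewed, at most 10 in all, crops included, and the job is handed in when it is done.

```bash
mkdir -p pics; ls
python3 - <<'E'
from cell import *
import cv2,numpy as np
a=capture("scene");b=capture("side")
cv2.imwrite("pics/a.png",a);cv2.imwrite("pics/b.png",b)
for n in("scene","side","wrist"):
    c=calibration(n);print(n,np.round(c["intrinsics"],1).tolist(),np.round(c["cam_to_world"],3).tolist())
s=get_state();print(s["tcp_pos"],s["tcp_rot"],s["time"])
for cam in("scene","side"):
    for q in("unit","bar","rest","pliers","roll_a","jar","oil","scraper","driver","washer"):
        print(cam,q,[(round(r["p"],2),[int(x) for x in r["box"]]) for r in regions_of(cam,q)][:4])
E
```

```text
pics
scene [[414.2, 0.0, 275.6], [0.0, 414.2, 210.9], [0.0, 0.0, 1.0]] [[-0.01, 0.594, -0.805, 1.437], [1.0, -0.008, -0.018, -0.009], [-0.017, -0.805, -0.593, 0.812], [0.0, 0.0, 0.0, 1.0]]
side [[424.1, 0.0, 275.8], [0.0, 424.1, 205.3], [0.0, 0.0, 1.0]] [[-0.78, -0.433, 0.451, -0.042], [-0.625, 0.52, -0.583, 0.601], [0.018, -0.737, -0.676, 0.834], [0.0, 0.0, 0.0, 1.0]]
wrist [[333.4, 0.0, 279.7], [0.0, 333.4, 211.8], [0.0, 0.0, 1.0]] [[1.0, 0.0, -0.001, 0.649], [-0.0, -0.951, -0.31, 0.08], [-0.001, 0.31, -0.951, 0.372], [0.0, 0.0, 0.0, 1.0]]
[ 6.49422708e-01 -2.86814000e-06  2.30373281e-01] [-5.78235756e-04  7.07087537e-01  7.07125484e-01 -6.55935285e-04] 0.1
scene unit [(0.97, [291, 251, 44, 59]), (0.8, [368, 185, 43, 35]), (0.78, [209, 195, 46, 39])]
scene bar [(0.63, [392, 239, 31, 41])]
scene rest [(0.87, [186, 244, 29, 21])]
scene pliers [(0.74, [125, 239, 31, 32]), (0.67, [182, 227, 19, 31]), (0.67, [293, 251, 45, 56])]
scene roll_a [(0.69, [188, 245, 32, 19]), (0.55, [357, 286, 23, 15])]
scene jar [(0.59, [445, 255, 34, 42])]
scene oil [(0.57, [125, 259, 27, 53]), (0.41, [292,
[... 169 characters left out ...]
0.56, [332, 219, 15, 9]), (0.35, [293, 253, 46, 55])]
side unit [(0.93, [266, 375, 114, 88]), (0.9, [238, 227, 75, 59])]
side bar [(0.56, [170, 309, 42, 67]), (0.52, [312, 157, 12, 40]), (0.45, [245, 159, 26, 20])]
side rest [(0.7, [313, 176, 31, 23]), (0.32, [247, 159, 26, 19]), (0.19, [148, 226, 24, 23])]
side pliers [(0.68, [312, 158, 18, 41])]
side roll_a [(0.97, [148, 228, 29, 21]), (0.59, [247, 159, 25, 19])]
side jar [(0.71, [80, 297, 39, 48]), (0.6, [238, 227, 74, 62]), (0.28, [307, 126, 15, 40])]
side oil [(0.89, [306, 125, 18, 39])]
side scraper [(0.95, [347, 152, 38, 20])]
side driver [(0.55, [291, 241, 41, 44]), (0.36, [312, 159, 21, 42])]
side washer [(0.54, [245, 282, 18, 14])]
```

View pics/a.png

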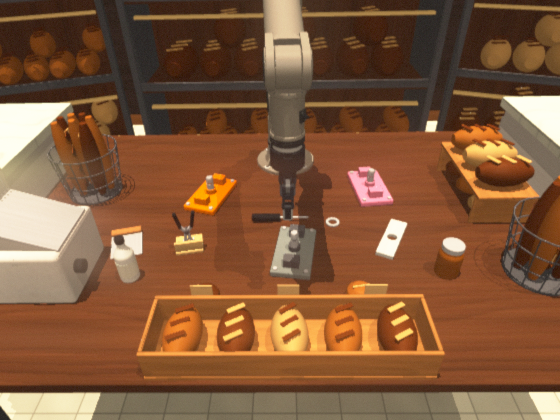

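View pics/b.png

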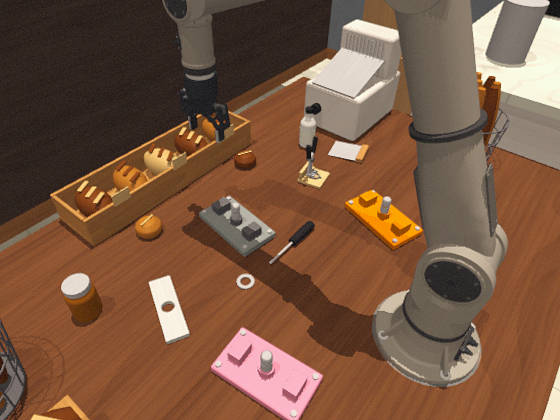

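The grey unit is at (292,251) in scene and (238,225) in side. Its look-alikes are orange (210,195) and pink (370,186). The white bar is at (392,239) and (169,309). The pliers, in a yellow rest, are at (188,235) and (313,165). Next I'll work out rough positions.

```bash
cat > h.py <<'E'
from cell import *
import cv2,numpy as np
def ray(cam,px,z,cal=None):
    c=cal or calibration(cam);K=np.array(c["intrinsics"]);T=np.array(c["cam_to_world"])
    px=np.atleast_2d(np.array(px,float))
    d=np.c_[px,np.ones(len(px))]@np.linalg.inv(K).T@T[:3,:3].T
    o=T[:3,3];return (o+d*((z-o[2])/d[:,2:]))[:,:2]
def proj(cam,P,cal=None):
    c=cal or calibration(cam);K=np.array(c["intrinsics"]);T=np.linalg.inv(np.array(c["cam_to_world"]))
    p=(np.atleast_2d(P)@T[:3,:3].T+T[:3,3])@K.T;return p[:,:2]/p[:,2:]
def rect(cam,mask,z,cal=None):
    ys,xs=np.nonzero(mask);return cv2.minAreaRect(ray(cam,np.c_[xs,ys],z,cal).astype(np.float32)*1000)
E
python3 - <<'E'
from h import *
for cam in("scene","side"):
    capture(cam)
    for q,z in(("bar",.012),("unit",.02),("rest",.02),("pliers",.06),("jar",.05),("driver",.01),("washer",.006),("roll_a",.02),("oil",.07),("scraper",.01)):
        for r in regions_of(cam,q)[:3]:
            (c,w,a)=rect(cam,r["pixels"],z);print(cam,q,round(r["p"],2),np.round(c),np.round(w),round(a))
for n,p1,p2 in(("stubtop",(294,228),(235,205)),("pivot?",(186,226),(311,160))):
    print(n,[ (ray("scene",p1,z),ray("side",p2,z)) for z in(.05,.082)])
E
```

```text
scene bar 0.92 [488. 312.] [ 54. 189.] 63
scene unit 0.91 [212. 288.] [244. 124.] 6
scene unit 0.72 [ 433. -321.] [141.  64.] 10
scene unit 0.71 [546.  20.] [112. 233.] 82
scene rest 0.8 [ 520. -286.] [85. 80.] 12
scene pliers 0.62 [ 483. -308.] [142.  66.] 10
scene jar 0.62 [616. 432.] [ 63. 175.] 62
scene jar 0.26 [ 470. -311.] [144.  64.] 10
scene driver 0.67 [379. -26.] [167.  37.] 89
scene roll_a 0.48 [ 693. -194.] [55. 19.] 41
scene roll_a 0.47 [693. 174.] [46. 38.] 90
scene oil 0.62 [ 628. -433.] [199.  50.] 27
scene scraper 0.79 [ 492. -482.] [136.  90.] 17
side bar 0.73 [396. 150.] [38. 40.] 79
side bar 0.71 [ 567. -367.] [ 34. 218.] 35
side bar 0.58 [483. 315.] [ 55. 185.] 64
side unit 0.82 [ 245. -254.] [134. 208.] 70
side unit 0.77 [541.  26.] [119. 219.] 81
side unit 0.7 [210. 295.] [202. 115.] 6
side rest 0.69 [651. 423.] [ 66. 151.] 77
side rest 0.55 [ 499. -273.] [86. 81.] 12
side pliers 0.54 [ 529. -310.] [ 33. 210.] 36
side jar 0.96 [625. 430.] [ 63. 141.] 77
side driver 0.86 [384. -30.] [ 34. 186.] 2
side driver 0.73 [ 568. -374.] [ 44. 236.] 37
side washer 0.72 [ 569. -377.] [ 41. 231.] 36
side washer 0.67 [ 495. -485.] [117. 109.] 17
side washer 0.65 [399. 146.] [42. 45.] 79
side roll_a 0.78 [710. 184.] [71. 82.] 81
side roll_a 0.69 [ 561. -361.] [ 36. 222.] 36
side roll_a 0.58 [ 717. -205.] [67. 92.] 40
side oil 0.69 [ 633. -433.] [ 51. 252.] 33
side scraper 0.93 [ 491. -478.] [120. 107.] 19
stubtop [(array([[0.48830638, 0.02213192]]), array([[ 0.56747868, -0.00440188]])), (array([[0.52811103, 0.02080821]]), array([[0.54259604, 0.02030262]]))]
pivot? [(array([[ 0.47498681, -0.29838504]]), array([[ 0.52714308, -0.30677415]])), (array([[ 0.5153506 , -0.28625397]]), array([[ 0.50390745, -0.2697229 ]]))]
```

```bash
python3 -m jog '[{"grip":1,"travel":[-16.4,31.3,0],"spin":0.11},{"grip":1,"travel":[-16.4,31.3,0],"spin":0.11},{"grip":1,"travel":[-16.4,31.3,0],"spin":0.11},{"grip":1,"travel":[-16.4,31.3,0],"spin":0.11},{"grip":1,"travel":[-16.4,31.3,0],"spin":0.11},{"grip":1,"travel":[-16.4,31.3,0],"spin":0.11},{"grip":1,"travel":[-16.4,31.3,0],"spin":0.11},{"grip":1,"travel":[-16.4,31.3,0],"spin":0.11},{"grip":1,"travel":[-16.4,31.3,0],"spin":0.11},{"grip":1,"travel":[-16.4,31.3,0],"spin":0.11}]'
python3 - <<'E'
from h import *
from scipy.spatial.transform import Rotation as R
s=get_state();cal=calibration("wrist");im=capture("wrist");cv2.imwrite("pics/w1.png",im)
r=R.from_quat(s["tcp_rot"],scalar_first=True).as_matrix();print(s["tcp_pos"],"tool y ang",np.degrees(np.arctan2(r[1,1],r[0,1])),r[:,2],s["joint_positions"],s["time"],s["contact_force"])
for q in regions_of("wrist","bar"):print(q["p"],q["box"],rect("wrist",q["pixels"],.012,cal))
E
```

```text
time: 3.03
tcp_pos: [0.4851, 0.3144, 0.2316]
tcp_rot: [0.0, 0.231, 0.973, 0.0]
contact_force: [-0.8, 0.6, 1.3]
grip_width: 0.998
gripper_force: 0.0
[0.4851191  0.31437846 0.23164376] tool y ang 63.332675400078806 [ 6.67884499e-04  3.12670729e-04 -9.99999728e-01] [-0.40920219  0.27988442 -0.29373645  1.70668202  0.08728443  1.16709811
  0.37893994] 3.0333 [-0.75580793  0.60788362  1.30425186]
0.58 [276.8, 172.4, 46.0, 151.3] ((482.225341796875, 313.6600036621094), (50.941097259521484, 167.37701416015625), 63.29331970214844)
0.53 [441.6, 253.4, 102.1, 88.6] ((652.3496704101562, 444.7021789550781), (142.94271850585938, 74.38189697265625), 18.888704299926758)
```

View pics/w1.png

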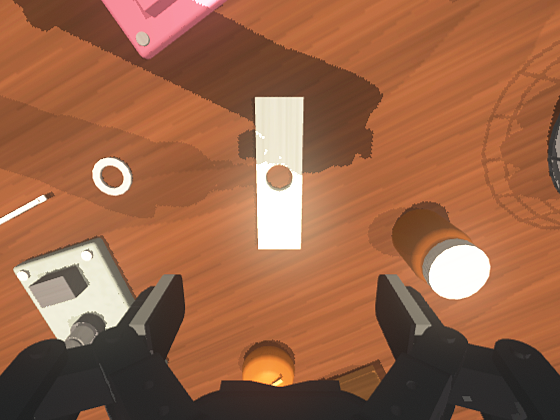

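The bar is sharp in the wrist view at (279,172). Its size of 167x51 mm matches, and it is aligned with the tool, so I'll descend and grip.

```bash
python3 -m jog '[{"grip":1,"travel":[-3,-1,-30],"spin":0},{"grip":1,"travel":[0,0,-30],"spin":0},{"grip":1,"travel":[0,0,-30],"spin":0},{"grip":1,"travel":[0,0,-30],"spin":0},{"grip":1,"travel":[0,0,-30],"spin":0},{"grip":1,"travel":[0,0,-30],"spin":0},{"grip":1,"travel":[0,0,-25],"spin":0},{"grip":1,"travel":[0,0,-15],"spin":0},{"grip":1,"travel":[0,0,-9],"spin":0},{"grip":0.8,"travel":[0,0,0],"spin":0}]' 50
python3 -m jog '[{"grip":0.5,"travel":[0,0,0],"spin":0},{"grip":0.3,"travel":[0,0,0],"spin":0},{"grip":0.3,"travel":[0,0,0],"spin":0},{"grip":0.2,"travel":[0,0,0],"spin":0},{"grip":0.2,"travel":[0,0,0],"spin":0},{"grip":0.2,"travel":[0,0,0],"spin":0},{"grip":0.2,"travel":[0,0,0],"spin":0},{"grip":0.2,"travel":[0,0,0],"spin":0},{"grip":0.2,"travel":[0,0,0],"spin":0},{"grip":0.2,"travel":[0,0,0],"spin":0}]'
```

```text
time: 3.97
tcp_pos: [0.4821, 0.3108, 0.0005]
tcp_rot: [-0.001, 0.234, 0.972, -0.001]
contact_force: [-0.3, -0.9, 0.7]
grip_width: 0.883
gripper_force: 0.0
time: 4.8
tcp_pos: [0.4845, 0.3131, 0.0043]
tcp_rot: [0.001, 0.233, 0.972, 0.001]
contact_force: [-0.1, 0.4, 6.6]
grip_width: 0.564
gripper_force: 52.5
```

```bash
python3 -m jog '[{"grip":0.2,"travel":[0,0,15],"spin":0},{"grip":0.2,"travel":[0,0,30],"spin":0},{"grip":0.2,"travel":[0,0,35],"spin":0},{"grip":0.2,"travel":[0,0,38],"spin":0},{"grip":0.2,"travel":[0,0,38],"spin":0},{"grip":0.2,"travel":[14,-28,25],"spin":0.08},{"grip":0.2,"travel":[18,-36,0],"spin":0.09},{"grip":0.2,"travel":[18,-36,0],"spin":0.08},{"grip":0.2,"travel":[17,-33,0],"spin":0.08},{"grip":0.2,"travel":[8,-16,0],"spin":0}]'
cat >> h.py <<'E'
from scipy.spatial.transform import Rotation as R
def look(name):
    s=get_state();cal=calibration("wrist");im=capture("wrist");cv2.imwrite("pics/%s.png"%name,im)
    r=R.from_quat(s["tcp_rot"],scalar_first=True).as_matrix()
    print(np.round(np.array(s["tcp_pos"])*1000,1),"toolY",round(np.degrees(np.arctan2(r[1,1],r[0,1])),2),"t",s["time"],"grip",s["grip_width"],s["gripper_force"])
    np.savez("pics/%s.npz"%name,K=cal["intrinsics"],T=cal["cam_to_world"])
    return im,cal
def load(name):
    d=np.load("pics/%s.npz"%name);return dict(intrinsics=d["K"],cam_to_world=d["T"])
E
python3 - <<'E'
from h import *
im,cal=look("w2")
for q in regions_of("wrist","unit"):print(q["p"],q["box"],rect("wrist",q["pixels"],.02,cal))
E
```

```text
time: 5.63
tcp_pos: [0.5599, 0.1556, 0.1831]
tcp_rot: [0.001, 0.073, 0.997, -0.002]
contact_force: [0.8, -0.3, -2.8]
grip_width: 0.561
gripper_force: 52.9
[559.9 155.6 183.1] toolY 81.68 t 5.6333 grip 0.5607397056931768 52.935492396354675
0.86 [132.8, 183.8, 144.1, 201.0] ((542.2568969726562, 24.0360107421875), (111.79187774658203, 196.33999633789062), 81.38471984863281)
0.16 [543.9, 210.2, 32.3, 65.5] ((618.4669189453125, 401.84161376953125), (67.75790405273438, 29.704988479614258), 6.256148338317871)
```

View pics/w2.png

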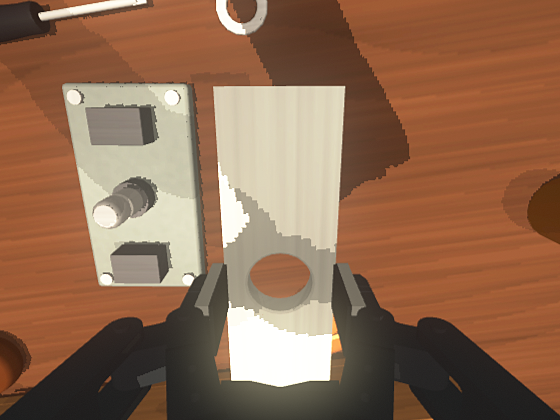

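Grey unit at left, stub top near (106,214). The bar is held with its hole at (280,280). I'll take an enlarged crop to get exact points.

Run:
```python
import cv2
im=cv2.imread("pics/w2.png")[75:295,55:220]
cv2.imwrite("pics/c2.png",cv2.resize(im,None,fx=2.7,fy=2.7,interpolation=cv2.INTER_CUBIC))
```

```text
(no output)
```

View pics/c2.png

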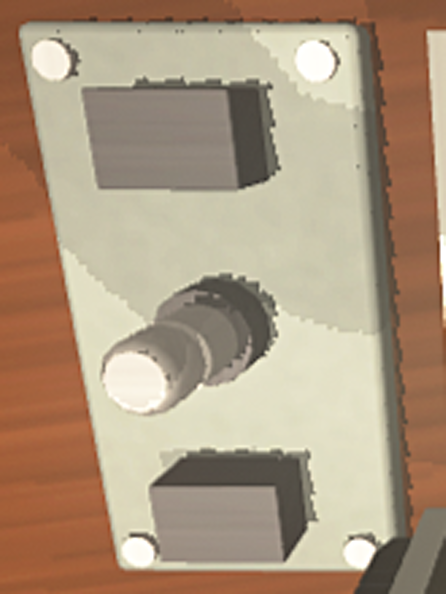

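Run:
```python
from h import *
from scipy.optimize import least_squares
cal=load("w2")
c=np.array([(82,88),(228,88),(241,188),(98,188),(150,487),(274,486),(284,562),(161,563),(137,380),(20,25),(358,22),(118,570)],float)/2.7+[55,75]-.5
x=[-80,-80,-50,-50,50,50,80,80,0,-100,-100,100];y=[-22,22,22,-22,-22,22,22,-22,0,-55,55,-55];z=[46]*8+[82]+[20]*3
# image up = ? let fit choose sign
M=np.c_[x,y,z]/1000.
best=None
for sy in(1,-1):
  for a0 in(0,1.57,3.14,-1.57):
    def f(p):
        ca,sa=np.cos(p[2]),np.sin(p[2]);P=np.c_[p[0]+ca*M[:,0]-sa*sy*M[:,1],p[1]+sa*M[:,0]+ca*sy*M[:,1],M[:,2]]
        return (proj("wrist",P,cal)-c).ravel()
    r=least_squares(f,[.542,.024,a0])
    if best is None or r.cost<best[0].cost:best=(r,sy)
r,sy=best;print(r.x[:2]*1000,np.degrees(r.x[2]),sy,"\n",np.round(r.fun.reshape(-1,2),1).tolist())
for zt in(.187,.191,.195):print("hole",zt,ray("wrist",[(280.5,282),(248,282),(313,282)],zt,cal)*1000)
# bar corners
print("bar",ray("wrist",[(213.5,86),(345,86),(330.5,381),(230.5,381)],.191,cal)*1000)
```

```text
[542.9382869   21.81409763] -8.74918088252918 1 
 [[-0.2, -0.7], [0.8, -0.3], [0.5, 0.8], [0.2, 0.3], [-0.6, -0.2], [1.3, 0.5], [0.9, 1.2], [0.1, 0.4], [-0.0, 0.8], [-2.9, -2.6], [0.7, -0.5], [-0.9, 1.7]]
hole 0.187 [[558.88612844 156.1119852 ]
 [556.72922786 141.12356837]
 [561.04099804 171.08628873]]
hole 0.191 [[556.5975314  156.4534603 ]
 [554.50345099 141.90158411]
 [558.68964    170.99163423]]
hole 0.195 [[554.30893437 156.79493539]
 [552.27767412 142.67959985]
 [556.33828196 170.89697974]]
bar [[470.82771419 143.56669532]
 [477.97327804 192.30165883]
 [616.07274913 173.28495821]
 [608.97037796 123.28793165]]
```

```bash
python3 -m jog '[{"grip":0.2,"travel":[-3,-27,0],"spin":-0.008},{"grip":0.2,"travel":[-3,-27,0],"spin":0},{"grip":0.2,"travel":[-3,-27,0],"spin":0},{"grip":0.2,"travel":[-3,-27,0],"spin":0},{"grip":0.2,"travel":[-2.6,-26.5,0],"spin":0},{"grip":0.2,"travel":[0,0,-25],"spin":0},{"grip":0.2,"travel":[0,0,-25],"spin":0},{"grip":0.2,"travel":[0,0,-20],"spin":0},{"grip":0.2,"travel":[0,0,-9],"spin":0},{"grip":0.2,"travel":[0,0,0],"spin":0}]'
python3 - <<'E'
from h import *
im,cal=look("w3")
c=im[200:340,200:360];cv2.imwrite("pics/c3.png",cv2.resize(c,None,fx=4,fy=4,interpolation=cv2.INTER_CUBIC))
print(proj("wrist",[[.5429,.0218,.082],[.5429,.0218,.113],[.5429,.0218,.1]],cal))
E
```

```text
time: 6.57
tcp_pos: [0.5408, 0.0292, 0.102]
tcp_rot: [-0.003, 0.074, 0.997, -0.0]
contact_force: [-0.1, -0.6, -2.8]
grip_width: 0.562
gripper_force: 53.0
[540.8  29.2 102. ] toolY 81.55 t 6.5667 grip 0.5623400455838056 52.95053422451019
[[266.89821241 266.40121304]
 [264.31223648 298.21392603]
 [265.51136347 283.46224858]]
```

View pics/c3.png

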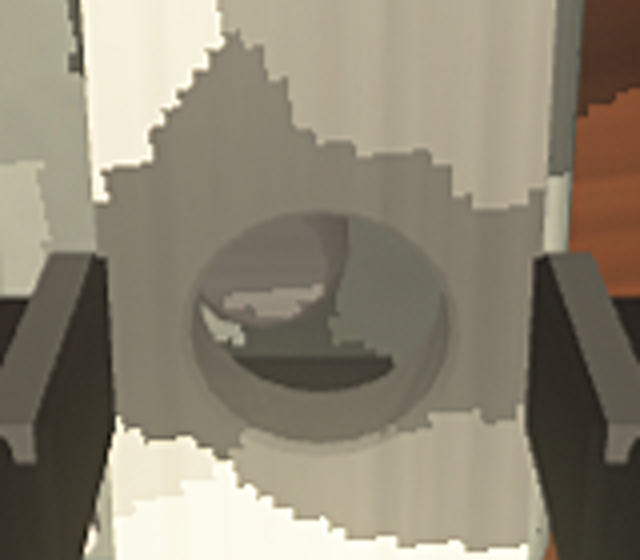

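```bash
python3 -c "
from h import *
print(get_state()['tcp_pos'],get_state()['qd'])"
python3 -m jog '[{"grip":0.2,"travel":[4.5,-8,0],"spin":-0.005},{"grip":0.2,"travel":[0,0,0],"spin":0},{"grip":0.2,"travel":[0,0,0],"spin":0},{"grip":0.2,"travel":[0,0,0],"spin":0},{"grip":0.2,"travel":[0,0,-4],"spin":0},{"grip":0.2,"travel":[0,0,0],"spin":0},{"grip":0.2,"travel":[0,0,0],"spin":0},{"grip":0.2,"travel":[0,0,0],"spin":0},{"grip":0.2,"travel":[0,0,0],"spin":0},{"grip":0.2,"travel":[0,0,0],"spin":0}]'
python3 - <<'E'
from h import *
im,cal=look("w4")
c=im[200:340,200:360];cv2.imwrite("pics/c4.png",cv2.resize(c,None,fx=4,fy=4,interpolation=cv2.INTER_CUBIC))
print(proj("wrist",[[.5429,.0218,.082],[.5429,.0218,.113],[.5429,.0218,.1]],cal))
E
```

```text
[0.54242476 0.02923882 0.103612  ] [ 0.00135563 -0.02582805 -0.00096793 -0.0391945   0.00071749  0.00211122
  0.00317782]
time: 7.45
tcp_pos: [0.5479, 0.0206, 0.1004]
tcp_rot: [0.0, 0.077, 0.997, 0.0]
contact_force: [-0.5, 0.1, -2.4]
grip_width: 0.561
gripper_force: 53.0
[547.9  20.6 100.4] toolY 81.2 t 7.45 grip 0.5607475977306878 52.962332367897034
[[280.6137457  253.38148144]
 [280.80243523 283.80643902]
 [280.71474147 269.66639083]]
```

View pics/c4.png

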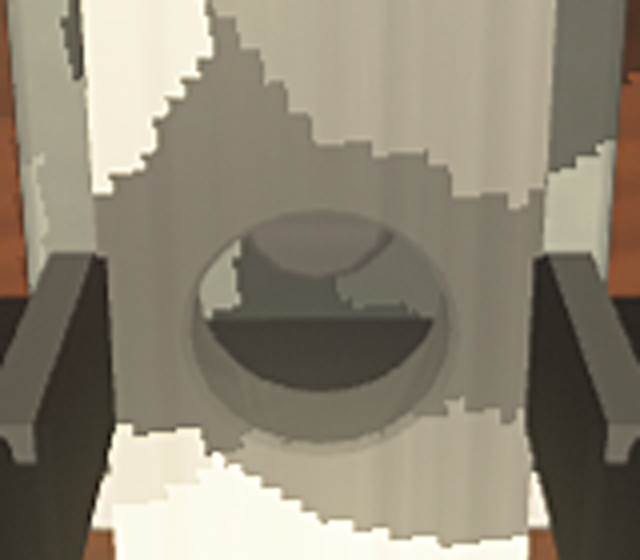

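```bash
python3 -m jog '[{"grip":0.2,"travel":[-2.5,0.5,0],"spin":0},{"grip":0.2,"travel":[0,0,0],"spin":0},{"grip":0.2,"travel":[0,0,-8],"spin":0},{"grip":0.2,"travel":[0,0,-8],"spin":0},{"grip":0.2,"travel":[0,0,-8],"spin":0},{"grip":0.2,"travel":[0,0,-8],"spin":0},{"grip":0.2,"travel":[0,0,-6],"spin":0},{"grip":0.2,"travel":[0,0,-4],"spin":0},{"grip":0.2,"travel":[0,0,-2],"spin":0},{"grip":0.2,"travel":[0,0,0],"spin":0}]'
```

```text
time: 8.33
tcp_pos: [0.5451, 0.021, 0.0557]
tcp_rot: [-0.0, 0.077, 0.997, 0.0]
contact_force: [-0.5, 0.0, -3.4]
grip_width: 0.562
gripper_force: 53.0
```

Free descent with no side force. A few more mm until it seats.

```bash
python3 -m jog '[{"grip":0.2,"travel":[0,0,-1.5],"spin":0},{"grip":0.2,"travel":[0,0,-1.5],"spin":0},{"grip":0.2,"travel":[0,0,-1.5],"spin":0},{"grip":0.2,"travel":[0,0,-1],"spin":0},{"grip":0.2,"travel":[0,0,-1],"spin":0},{"grip":0.2,"travel":[0,0,0],"spin":0},{"grip":0.2,"travel":[0,0,0],"spin":0},{"grip":0.2,"travel":[0,0,0],"spin":0},{"grip":0.2,"travel":[0,0,0],"spin":0},{"grip":0.2,"travel":[0,0,0],"spin":0}]'
```

```text
time: 9.17
tcp_pos: [0.5455, 0.021, 0.0503]
tcp_rot: [0.0, 0.077, 0.997, 0.0]
contact_force: [-3.1, 0.1, 6.7]
grip_width: 0.561
gripper_force: 53.9
```

```bash
python3 -m jog '[{"grip":0.65,"travel":[0,0,0],"spin":0},{"grip":0.85,"travel":[0,0,0],"spin":0},{"grip":1,"travel":[0,0,0],"spin":0},{"grip":1,"travel":[0,0,0],"spin":0},{"grip":1,"travel":[0,0,10],"spin":0},{"grip":1,"travel":[0,0,25],"spin":0},{"grip":1,"travel":[0,0,35],"spin":0},{"grip":1,"travel":[0,0,35],"spin":0},{"grip":1,"travel":[0,0,35],"spin":0},{"grip":1,"travel":[0,0,30],"spin":0}]'
python3 - <<'E'
from h import *
im,cal=look("w5")
for q in regions_of("wrist","bar")[:2]:print(q["p"],q["box"],rect("wrist",q["pixels"],.058,cal))
c=im[60:330,170:400];cv2.imwrite("pics/c5.png",cv2.resize(c,None,fx=2.2,fy=2.2,interpolation=cv2.INTER_CUBIC))
E
```

```text
time: 10.0
tcp_pos: [0.5459, 0.0212, 0.2232]
tcp_rot: [0.001, 0.077, 0.997, 0.0]
contact_force: [1.3, -0.1, -0.3]
grip_width: 0.998
gripper_force: 0.0
[545.9  21.2 223.2] toolY 81.2 t 10.0 grip 0.9984489117151545 0.0
0.94 [280.1, 181.2, 59.3, 176.7] ((543.3857421875, 21.25618553161621), (50.61632537841797, 169.43516540527344), 81.62645721435547)
0.56 [277.5, 170.4, 108.4, 192.0] ((534.0106811523438, 21.506805419921875), (97.22468566894531, 176.50653076171875), 81.36946868896484)
```

View pics/c5.png

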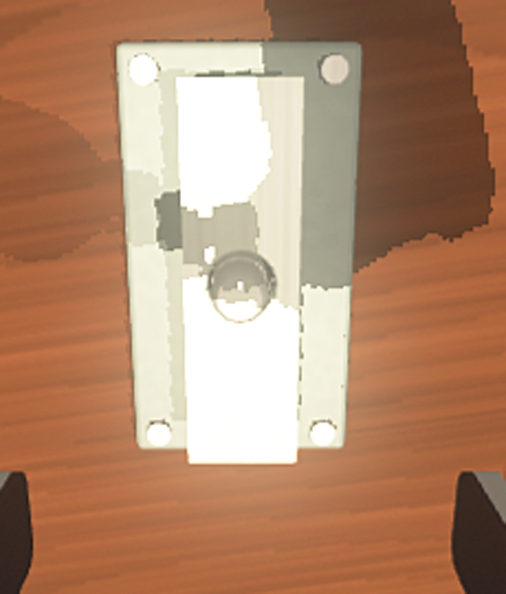

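Bar lies flat and square, hole concentric with the stub (crop (240,286)). Next, the pliers.

```bash
python3 -m jog '[{"grip":1,"travel":[-4.5,-34,7],"spin":0.04},{"grip":1,"travel":[-4.5,-34,7],"spin":0.04},{"grip":1,"travel":[-4.5,-34,7],"spin":0.04},{"grip":1,"travel":[-4.5,-34,7],"spin":0.04},{"grip":1,"travel":[-4.5,-34,0],"spin":0.04},{"grip":1,"travel":[-4.5,-34,0],"spin":0.04},{"grip":1,"travel":[-4.5,-34,0],"spin":0.04},{"grip":1,"travel":[-4.5,-34,0],"spin":0.04},{"grip":1,"travel":[-4.5,-34,0],"spin":0.04},{"grip":1,"travel":[0,0,0],"spin":0}]'
python3 - <<'E'
from h import *
im,cal=look("w6")
for n in("pliers","rest"):
  for q in regions_of("wrist",n)[:2]:print(n,q["p"],q["box"],rect("wrist",q["pixels"],.02,cal))
c=im[60:330,150:420];cv2.imwrite("pics/c6.png",cv2.resize(c,None,fx=2.2,fy=2.2,interpolation=cv2.INTER_CUBIC))
E
```

```text
time: 10.93
tcp_pos: [0.5013, -0.2941, 0.2474]
tcp_rot: [-0.001, -0.098, 0.995, -0.002]
contact_force: [-1.3, -0.6, 0.1]
grip_width: 1.0
gripper_force: 0.0
[ 501.3 -294.1  247.4] toolY 101.22 t 10.9333 grip 0.9996569032148908 0.0
pliers 0.88 [283.7, 196.7, 76.2, 75.5] ((522.7730102539062, -286.0537109375), (91.5067138671875, 88.54765319824219), 11.317300796508789)
rest 0.81 [284.6, 177.8, 70.6, 70.6] ((501.80523681640625, -290.4220886230469), (79.26396179199219, 82.5531997680664), 11.297245025634766)
```

View pics/c6.png

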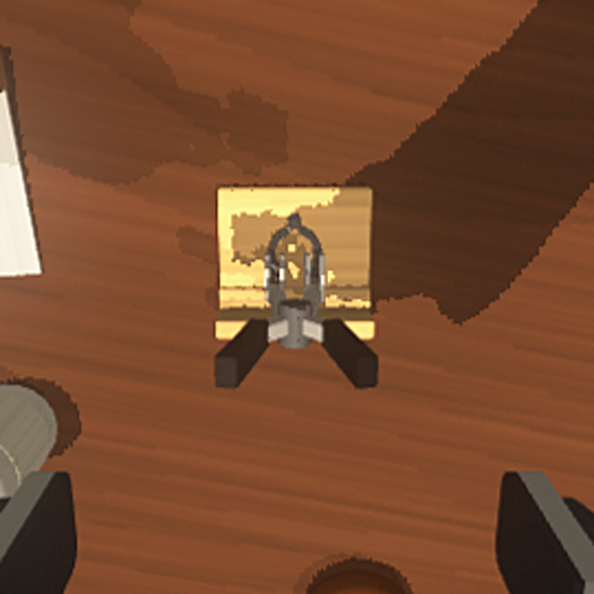

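Run:
```python
from h import *
cal=load("w6")
t=lambda c:(np.array(c,float)/2.2+[150,60]-.5)
g=ray("wrist",[t((215,372)),t((378,372)),t((296.5,372)),t((296.5,357)),t((296.5,387))],.137,cal)*1000
print(g,np.linalg.norm(g[1]-g[0]),np.linalg.norm(g[4]-g[3]),np.degrees(np.arctan2(*(g[0]-g[1])[::-1])))
print("pivot bolt",ray("wrist",[t((294,325))],.07,cal)*1000)
print("ring back",ray("wrist",[t((294,218))],.014,cal)*1000)
```

```text
[[ 522.0499679  -317.03666891]
 [ 510.31695686 -258.37935349]
 [ 516.18019313 -287.69166711]
 [ 510.45498903 -288.85133842]
 [ 521.98279134 -286.5163192 ]] 59.81926279041727 11.76191059781438 -78.68861366237888
pivot bolt [[ 518.81938261 -287.74705691]]
ring back [[ 479.59204258 -295.35844577]]
```

```bash
python3 -m jog '[{"grip":1,"travel":[15,6,0],"spin":0},{"grip":1,"travel":[0,0,0],"spin":0},{"grip":1,"travel":[0,0,-25],"spin":0},{"grip":1,"travel":[0,0,-25],"spin":0},{"grip":1,"travel":[0,0,-25],"spin":0},{"grip":1,"travel":[0,0,-25],"spin":0},{"grip":1,"travel":[0,0,-20],"spin":0},{"grip":1,"travel":[0,0,-20],"spin":0},{"grip":1,"travel":[0,0,-11],"spin":0},{"grip":1,"travel":[0,0,0],"spin":0}]'
python3 - <<'E'
from h import *
im,cal=look("w7")
E
```

```text
time: 11.92
tcp_pos: [0.519, -0.2764, 0.0942]
tcp_rot: [-0.002, -0.104, 0.995, 0.002]
contact_force: [-0.6, -0.2, 0.2]
grip_width: 0.996
gripper_force: 0.0
[ 519.  -276.4   94.2] toolY 101.98 t 11.9167 grip 0.9959213984983563 0.0
```

```bash
python3 -m jog '[{"grip":1,"travel":[-1,-4,0],"spin":-0.01},{"grip":1,"travel":[-1,-4,0],"spin":0},{"grip":1,"travel":[-0.5,-3.5,0],"spin":0},{"grip":1,"travel":[0,0,0],"spin":0},{"grip":1,"travel":[0,0,0],"spin":0},{"grip":1,"travel":[0,0,0],"spin":0},{"grip":1,"travel":[0,0,0],"spin":0},{"grip":1,"travel":[0,0,0],"spin":0},{"grip":1,"travel":[0,0,0],"spin":0},{"grip":1,"travel":[0,0,0],"spin":0}]'
python3 - <<'E'
from h import *
im,cal=look("w8")
qs=regions_of("wrist","pliers")
for q in qs[:2]:print(q["p"],q["box"])
d=np.radians(11.3);o=np.array([516.5,-288,0])/1000-.021*np.array([np.cos(d),np.sin(d),0])+[0,0,.01]
rot=np.array([[np.cos(d),-np.sin(d),0],[np.sin(d),np.cos(d),0],[0,0,1]])
P=np.array([[21,32,127],[21,-32,127],[21,0,60],[0,0,2],[-14,0,4]])/1000
print(np.round(proj("wrist",P@rot.T+o,cal),1))
E
```

```text
time: 12.8
tcp_pos: [0.5175, -0.2903, 0.0968]
tcp_rot: [-0.0, -0.098, 0.995, 0.0]
contact_force: [1.0, 0.9, 0.2]
grip_width: 1.0
gripper_force: 0.0
[ 517.5 -290.3   96.8] toolY 101.26 t 12.8 grip 0.9997763050614981 0.0
0.86 [288.4, 256.9, 160.8, 182.8]
[[374.2 334.3]
 [197.8 334.4]
 [283.8 254.5]
 [282.9 191.4]
 [283.  172.2]]
```

View pics/w8.png

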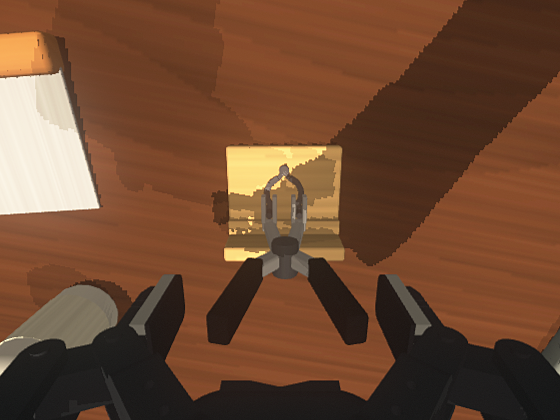

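Handle tops are at cols 207–369 (mid 288) and the finger mid is 280, so I'll shift about 2.5 mm to +y and squeeze.

```bash
python3 -m jog '[{"grip":1,"travel":[-0.5,2.5,0],"spin":0},{"grip":0.9,"travel":[0,0,0],"spin":0},{"grip":0.8,"travel":[0,0,0],"spin":0},{"grip":0.7,"travel":[0,0,0],"spin":0},{"grip":0.6,"travel":[0,0,0],"spin":0},{"grip":0.5,"travel":[0,0,0],"spin":0},{"grip":0.4,"travel":[0,0,0],"spin":0},{"grip":0.3,"travel":[0,0,0],"spin":0},{"grip":0.2,"travel":[0,0,0],"spin":0},{"grip":0.2,"travel":[0,0,0],"spin":0}]' 60
python3 -m jog '[{"grip":0.2,"travel":[0,0,0],"spin":0},{"grip":0.2,"travel":[0,0,0],"spin":0},{"grip":0.2,"travel":[0,0,0],"spin":0},{"grip":0.2,"travel":[0,0,0],"spin":0},{"grip":0.2,"travel":[0,0,0],"spin":0},{"grip":0.2,"travel":[0,0,0],"spin":0},{"grip":0.2,"travel":[0,0,0],"spin":0},{"grip":0.2,"travel":[0,0,0],"spin":0},{"grip":0.2,"travel":[0,0,0],"spin":0},{"grip":0.2,"travel":[0,0,0],"spin":0}]'
```

```text
time: 13.73
tcp_pos: [0.5237, -0.2856, 0.1035]
tcp_rot: [0.006, -0.099, 0.995, -0.0]
contact_force: [-0.6, 8.5, 27.3]
grip_width: 0.379
gripper_force: 56.7
time: 14.57
tcp_pos: [0.5237, -0.2855, 0.1036]
tcp_rot: [0.006, -0.099, 0.995, -0.0]
contact_force: [0.5, 7.5, 26.8]
grip_width: 0.375
gripper_force: 56.7
```

```bash
python3 -m jog '[{"grip":0.2,"travel":[0,0,3],"spin":0},{"grip":0.2,"travel":[0,0,3],"spin":0},{"grip":0.2,"travel":[0,0,3],"spin":0},{"grip":0.2,"travel":[0,0,10],"spin":0},{"grip":0.2,"travel":[0,0,20],"spin":0},{"grip":0.2,"travel":[0,0,25],"spin":0},{"grip":0.2,"travel":[0,0,25],"spin":0},{"grip":0.2,"travel":[0,0,20],"spin":0},{"grip":0.2,"travel":[0,0,0],"spin":0},{"grip":0.2,"travel":[0,0,0],"spin":0}]'
python3 - <<'E'
from h import *
im,cal=look("w9")
s=get_state();r=R.from_quat(s["tcp_rot"],scalar_first=True).as_matrix();print(r[:,2],s["contact_force"])
for q in regions_of("wrist","pliers")[:2]:print(q["p"],q["box"])
E
```

```text
time: 15.4
tcp_pos: [0.5168, -0.2887, 0.2064]
tcp_rot: [0.0, -0.098, 0.995, -0.0]
contact_force: [0.6, -0.3, -3.6]
grip_width: 0.368
gripper_force: 59.4
[ 516.8 -288.7  206.4] toolY 101.19 t 15.4 grip 0.3676314049074056 59.373419880867004
[-1.85901185e-03  5.85690168e-04 -9.99998101e-01] [-0.4089954   0.15052387 -3.18198267]
0.65 [281.9, 249.7, 79.5, 184.6]
```

Run:
```python
from h import *
q=np.array([.006,-.099,.995,0]);R0=R.from_quat(q/np.linalg.norm(q),scalar_first=True).as_matrix()
t0=np.array([523.7,-285.5,103.6])
s=get_state();R1=R.from_quat(s["tcp_rot"],scalar_first=True).as_matrix();t1=np.array(s["tcp_pos"])*1000
rm=np.array([498.8,-291.5,12.]);loc=R0.T@(rm-t0);print("local",loc,"R0z",R0[:,2])
p=R1@loc+t1;print("pred ring_mid",p)
print(s["tcp_pos"],s["time"])
im=capture("wrist");cal=calibration("wrist")
m=regions_of("wrist","pliers")[0]["pixels"]
print("pred px",proj("wrist",p/1000,cal))
a=np.radians(11.3)
print("pred circle r19.5",np.round(proj("wrist",[p/1000+.0195*np.array([np.cos(a+t),np.sin(a+t),0]) for t in np.radians([180,90,-90])],cal),1))
for r in range(154,345,5):
    x=np.nonzero(m[r])[0]
    if len(x):
        runs=np.split(x,np.nonzero(np.diff(x)>1)[0]+1);print(r,[(int(k[0]),int(k[-1])) for k in runs])
```

```text
local [26.68612789 -0.86730989 91.28892787] R0z [ 0.01194165  0.00118816 -0.99992799]
pred ring_mid [ 489.22784237 -293.65057642  112.85648844]
[ 0.51553466 -0.28773418  0.20406788] 15.5
pred px [[277.96273263 182.2369558 ]]
pred circle r19.5 [[277.9 154.8]
 [305.3 182.2]
 [250.6 182.3]]
159 [(282, 286)]
164 [(278, 290)]
169 [(262, 277), (292, 305)]
174 [(257, 264), (306, 309)]
179 [(256, 260), (308, 311)]
184 [(255, 259), (309, 312)]
189 [(247, 260), (307, 320)]
194 [(245, 261), (306, 321)]
199 [(246, 261), (306, 321)]
204 [(246, 250), (257, 261), (306, 311), (318, 321)]
209 [(247, 250), (257, 260), (306, 311), (318, 321)]
214 [(247, 260), (306, 321)]
219 [(247, 262), (304, 320)]
224 [(249, 267), (299, 318)]
229 [(254, 273), (275, 291), (293, 314)]
234 [(258, 310)]
239 [(262, 305)]
244 [(265, 301)]
249 [(261, 304)]
254 [(252, 312)]
259 [(250, 314)]
264 [(249, 312)]
269 [(248, 267), (296, 312)]
274 [(247, 266), (297, 313)]
279 [(246, 265), (297, 314)]
284 [(244, 264), (297, 315)]
289 [(244, 265), (298, 316)]
294 [(243, 264), (298, 316)]
299 [(242, 264), (298, 317)]
304 [(240, 263), (298, 318)]
309 [(239, 262), (298, 319)]
314 [(239, 262), (298, 321)]
319 [(240, 262), (298, 321)]
324 [(240, 261), (299, 320)]
329 [(241, 261), (299, 320)]
334 [(241, 260), (299, 319)]
```

Run:
```python
from h import *
s=get_state();t1=np.array(s["tcp_pos"]);cal=calibration("wrist");print(t1*1000)
print("vertical thru tcp px",[np.round(proj("wrist",[t1[0],t1[1],z],cal)[0],1).tolist() for z in(.24,.204,.17,.113)])
zt=.115
b=ray("wrist",[(284.3,166.5)],zt,cal)[0]*1000
l=ray("wrist",[(259.5,184),(308.5,184)],zt,cal)*1000
a=np.radians(11.3);x=np.array([np.cos(a),np.sin(a)]);y=np.array([-x[1],x[0]])
print("back",b,"mid from back",b+15.5*x,"sides",l,"mid",l.mean(0),np.linalg.norm(l[1]-l[0]))
print("rel to TCP along x,y pliers:",(b+15.5*x-t1[:2]*1000)@np.c_[x,y],(l.mean(0)-t1[:2]*1000)@np.c_[x,y])
```

```text
[ 515.57846395 -287.55282756  203.77341782]
vertical thru tcp px [[279.4, 328.1], [279.3, 279.9], [279.2, 250.2], [279.2, 218.0]]
back [ 477.08154419 -291.53752211] mid from back [ 492.2810714  -288.50035688] sides [[ 492.69542965 -306.26394243]
 [ 485.96879687 -272.26884086]] mid [ 489.33211326 -289.26639165] 34.65421358333019
rel to TCP along x,y pliers: [-23.03142936   3.6358731 ] [-26.07332249   3.46252516]
```

```bash
python3 -m jog '[{"grip":0.2,"travel":[0,0,8],"spin":0},{"grip":0.2,"travel":[3,20,8],"spin":0},{"grip":0.2,"travel":[6,36,0],"spin":0},{"grip":0.2,"travel":[6,40,0],"spin":0},{"grip":0.2,"travel":[7,40,0],"spin":0},{"grip":0.2,"travel":[7,40,0],"spin":0},{"grip":0.2,"travel":[7,40,0],"spin":0},{"grip":0.2,"travel":[6,40,0],"spin":0},{"grip":0.2,"travel":[6,34,0],"spin":0},{"grip":0.2,"travel":[3,20,0],"spin":0}]'
python3 -m jog '[{"grip":0.2,"travel":[0,0,0],"spin":0},{"grip":0.2,"travel":[0,0,0],"spin":0},{"grip":0.2,"travel":[0,0,0],"spin":0},{"grip":0.2,"travel":[0,0,0],"spin":0},{"grip":0.2,"travel":[0,0,0],"spin":0},{"grip":0.2,"travel":[0,0,0],"spin":0},{"grip":0.2,"travel":[0,0,0],"spin":0},{"grip":0.2,"travel":[0,0,0],"spin":0},{"grip":0.2,"travel":[0,0,0],"spin":0},{"grip":0.2,"travel":[0,0,0],"spin":0}]'
cat > m.py <<'E'
from h import *
s=get_state();t1=np.array(s["tcp_pos"])
im=capture("wrist");cal=calibration("wrist")
print(np.round(t1*1000,1),s["time"],s["grip_width"],s["contact_force"])
stub=np.array([.5432,.0216])
print("stub px z82,ringtop",np.round(proj("wrist",[[*stub,.082],[*stub,t1[2]-.0893],[*stub,.058]],cal),1).tolist())
for z in(.082,):
  a=np.radians(np.arange(0,360,45));print("stub top edge cols/rows",np.round(proj("wrist",[[stub[0]+.009*np.cos(k),stub[1]+.009*np.sin(k),z] for k in a],cal)).astype(int).tolist())
for n in("pliers","unit"):
  for k,g in enumerate(regions_of("wrist",n)[:1]):
    print(n,g["p"],g["box"])
    for r in range(150,235,4):
      x=np.nonzero(g["pixels"][r])[0]
      if len(x):print(r,[(int(k[0]),int(k[-1])) for k in np.split(x,np.nonzero(np.diff(x)>1)[0]+1)])
g=cv2.cvtColor(im,cv2.COLOR_BGR2GRAY)
for r in range(156,236,3):print(r,"".join(" .:-=+*#%@"[int(v)*10//256] for v in g[r,235:330]))
E
python3 m.py
```

```text
time: 16.43
tcp_pos: [0.568, 0.0281, 0.222]
tcp_rot: [0.0, -0.101, 0.995, 0.002]
contact_force: [0.3, -0.4, -2.3]
grip_width: 0.364
gripper_force: 59.6
time: 17.27
tcp_pos: [0.5679, 0.022, 0.2219]
tcp_rot: [0.0, -0.098, 0.995, 0.0]
contact_force: [-0.4, 0.4, -2.8]
grip_width: 0.37
gripper_force: 59.5
[567.9  22.  221.9] 17.2667 0.369715418115402 [-0.36735218  0.36004485 -2.81665123]
stub px z82,ringtop [[284.7, 171.9], [285.7, 185.9], [284.3, 166.8]]
stub top edge cols/rows [[283, 182], [290, 180], [295, 174], [294, 166], [287, 162], [279, 163], [274, 170], [276, 178]]
pliers 0.74 [281.1, 247.9, 81.2, 181.9]
158 [(282, 286)]
162 [(278, 289)]
166 [(264, 303)]
170 [(259, 277), (291, 309)]
174 [(256, 266), (303, 311)]
178 [(255, 262), (307, 313)]
182 [(254, 260), (308, 313)]
186 [(252, 261), (308, 314)]
190 [(245, 261), (307, 322)]
194 [(245, 262), (307, 322)]
198 [(246, 261), (307, 322)]
202 [(245, 251), (255, 262), (307, 311), (316, 322)]
206 [(245, 251), (257, 262), (307, 311), (316, 322)]
210 [(245, 251), (256, 262), (307, 312), (315, 322)]
214 [(246, 262), (306, 322)]
218 [(246, 26
[... 2928 characters left out ...]

216 %%%%@@@@@@@@%##%*+++++++++*@@@@@@@@@@@@@@@@@@@@@@@@@@@@@@@@@@@@@@@@@@@@#++++++++++*###*++++++++
219 %%%@@@@@@@@@%*#+++++++++++++%@@@@@@@@@@@@@@@@@@@@@@@@@@@@@@@@@@@@@@@@*+++++++++++***##+++++++++
222 #%@@@@@@@@@@@##*++++++++++++++=@@@@@@@@@@@@@@@@@@@@@@@@@@@@@@@@@@@*+++++++++++******##+++++++++
225 @@@@@@@@@@@@@@@@*++++++++++++++++*@@@@@@@@@@@@@@@@@@@@@@@@@@@@%*++++++++++++*******++++++++++++
228 @@@@@@@@@@@@@@@@@@*+++++++++++++++++*@@@@@@@@@@@@@@@@@@@@@@%*+++++++++++********++++===========
231 @@@@@@@@@@@@@@@@@@@@%+++++++++++++++==--================---=++++++++++********+++++++++++++++==
234 @@@@@@@@@@@@@@@@@@@@@@@*+++++++++++======================---=++++++********+++++++++++++++++++=
```

```bash
python3 -m jog '[{"grip":0.2,"travel":[-1.6,0.8,0],"spin":0},{"grip":0.2,"travel":[0,0,0],"spin":0},{"grip":0.2,"travel":[0,0,-8],"spin":0},{"grip":0.2,"travel":[0,0,-8],"spin":0},{"grip":0.2,"travel":[0,0,-8],"spin":0},{"grip":0.2,"travel":[0,0,-8],"spin":0},{"grip":0.2,"travel":[0,0,-4],"spin":0},{"grip":0.2,"travel":[0,0,0],"spin":0},{"grip":0.2,"travel":[0,0,0],"spin":0},{"grip":0.2,"travel":[0,0,0],"spin":0}]'
python3 m.py | grep -v "^[12][0-9][0-9] \["
```

```text
time: 18.25
tcp_pos: [0.5667, 0.0229, 0.1861]
tcp_rot: [0.0, -0.098, 0.995, 0.0]
contact_force: [1.1, -0.8, -2.2]
grip_width: 0.364
gripper_force: 59.5
[566.7  22.9 186.1] 18.25 0.3637664925342496 [ 1.05690342 -0.75511568 -2.15154974]
stub px z82,ringtop [[283.9, 182.3], [284.1, 187.1], [283.5, 175.7]]
stub top edge cols/rows [[282, 194], [290, 192], [296, 185], [294, 176], [286, 171], [277, 173], [272, 180], [274, 189]]
pliers 0.77 [283.0, 248.4, 83.0, 180.7]
unit 0.72 [287.9, 153.1, 178.0, 233.9]
156 %%%%%%%%%%%%%%%%%%%%%%@@@@@@@@@@@@@@@@@@@#*@@@@@%###########@@@@%%%@@@@@@@@@@@@%%@@@@@@@%******
159 %%%%%%%%%%%%%%%%%%%%%@@@@@@@@@@@@@@@@@%#*****+++**++#%@@@@@@%##@@@@@@@@@@@@@@@%%%@@@@@@%*******
162 %%%%%%%%%%%%%%%%%%%%%@@@@@@@@@@@%*#***++++@@#**********+++***###*@@@@@@@@@@@@%%%@@@@@@#********
165 %%%%%%%%%%%%%%%%%%%%@@@@@@@@@@@@*+=====**==+#%%%#%%%##*++++===++++*##%@@@@@%%%%@@@@@@**********
168 %%%%%%%%%%%%%%%%%%@@@@@@@@@@*+=*********+*****#****#****#+============+%@@@%%%@@@@@@***********
171 %%%%%%%%%%%%%%@+=+@@@@@@@#*********+*+##%%%@@@@@@@@@%****+++++============*@@@@@@@#*********
[... 1403 characters left out ...]

216 %%@@@@@@@@@@%+***+++++++++*@@@@@@@@@@@@@@@@@@@@@@@@@@@@@%%%%%%%%@@@@@@@#++++++++++*###*++++++++
219 %@@@@@@@@@@@%##*++++++++++++%@@@@@@@@@@@@@@@@@@@@@@@@@@@@%%%%%%@@@@@@*+++++++++++**+##+=+++++++
222 @@@@@@@@@@@@@##*+++++++++++++++@@@@@@@@@@@@@@@@@@@@@@@@@@@@%%%@@@@*+++++++++++******##+========
225 @@@@@@@@@@@@@@@@*++++++++++++++++*@@@@@@@@@@@@@@@@@@@@@@@@@@@@%*++++++++++++********+++========
228 @@@@@@@@@@@@@@@@@@*+++++++++++++++++*@@@@@@@@@@@@@@@@@@@@@@@#=+++++++++++******+*##++++++++++++
231 @@@@@@@@@@@@@@@@@@@@%+++++++++++++++==================-----=++++++++++*******+#@%++++++++++++++
234 @@@@@@@@@@@@@@@@@@@@@@@*+++++++++++=====================----=+++++++******+*%@%%+=+++++++++++++
```

Stub is centred in the ring. Lowering further.

```bash
python3 -m jog '[{"grip":0.2,"travel":[0,0,-4],"spin":0},{"grip":0.2,"travel":[0,0,-4],"spin":0},{"grip":0.2,"travel":[0,0,-4],"spin":0},{"grip":0.2,"travel":[0,0,-4],"spin":0},{"grip":0.2,"travel":[0,0,-4],"spin":0},{"grip":0.2,"travel":[0,0,-3],"spin":0},{"grip":0.2,"travel":[0,0,-3],"spin":0},{"grip":0.2,"travel":[0,0,-2],"spin":0},{"grip":0.2,"travel":[0,0,0],"spin":0},{"grip":0.2,"travel":[0,0,0],"spin":0}]'
python3 m.py | grep -v "^[12][0-9][0-9] \["
```

```text
time: 19.23
tcp_pos: [0.5663, 0.0228, 0.1578]
tcp_rot: [-0.0, -0.098, 0.995, 0.0]
contact_force: [0.9, 0.7, -2.9]
grip_width: 0.365
gripper_force: 59.5
[566.3  22.8 157.8] 19.2333 0.3654337210303777 [ 0.9419681   0.66245969 -2.94494215]
stub px z82,ringtop [[284.3, 192.4], [284.1, 187.5], [283.9, 184.1]]
stub top edge cols/rows [[282, 205], [292, 203], [297, 195], [296, 185], [287, 180], [277, 181], [271, 190], [273, 200]]
pliers 0.9 [282.1, 248.2, 85.4, 177.9]
unit 0.56 [288.4, 156.6, 195.8, 254.5]
156 %%%%%%%%%%%%%%%%%%%%%%@@@@@@@@@@@@@@@@@@@@@@@@@@@@###@@@@@@@@@@@@@@@@@@@@@@@@@@@@@@@@%%%%%@@@@@
159 %%%%%%%%%%%%%%%%%%%%%@@@@@@@@@@@@@@@@@@@@@@@@@*+**+++##@@@@@@@@@@@@@%%@@@@@@@@@@@@@@%%%%%@@@%@%
162 %%%%%%%%%%%%%%%%%%%%@@@@@@@@@@@@@@@@@@@@%@@@#*********###@@@@@@@@@***##%@@@@@%@@@@@%%%%%@@@@@#*
165 %%%%%%%%%%%%%%%%%%%@@@@@@@@@@@@@@@#++==+++++*##%####%#*++++=++++++*####@@@@@%@@@@%%%%%@@@@@@#++
168 %%%%%%%%%%%%%%%%%%@@@@@@@@@@*+=*********+*******##**+****+++==========+%@@@%%@@@%%%%%%@@%@%*+**
171 %%%%%%%%%%%%%%%%%@@@@@@@@***********+*@@@*+++***++++++****+++=============*@@@@%%%%%%@@%@%*
[... 1404 characters left out ...]

216 %%%%%%%%%%%%*+***++++++++++@@@@@%%%%%%%%%%%%%%%%%%%%%%%%%%%%%%%%%%%%%%@*+++++++++=*###+++++++++
219 %%%%%%%%%%%%+##++++++++++++++@@@@@@%%%%%%%%%%%%%%%%%%%%%%%%%%%%%%%%@%*==+++++=++++++##+++++++++
222 @@@@@@@@@@@@@##*++++++++++++++=@@@@@@@%%%%%%%%%%%%%%%%%%%%%%%%%%@%*==++++++=++++**+*##+++++++==
225 @@@@@@@@@@@@@@@@*++++++++++++++++*@@@@@@@@@@%%%%%%%%%%%%%%%%%%%+==++++++++++++*****+++++++++===
228 @@@@@@@@@@@@@@@@@@*++++++++++++++++=*@@@@@@@@@@@*++***%@@%%#+==+++++++++++++***+++++++++++=====
231 @@@@@@@@@@@@@@@@@@@@%+++++++++++++++=----------------------=++++++++++++****++#@@@@%%@@%%*=====
234 @@@@@@@@@@@@@@@@@@@@@@@*+++++++++++=-====--------------------++++++++****++*%@@@%@@%@@%%+======
```

```bash
python3 -m jog '[{"grip":0.2,"travel":[0,0,-1],"spin":0},{"grip":0.2,"travel":[0,0,-1],"spin":0},{"grip":0.2,"travel":[0,0,-1],"spin":0},{"grip":0.2,"travel":[0,0,-1],"spin":0},{"grip":0.2,"travel":[0,0,0],"spin":0},{"grip":0.2,"travel":[0,0,0],"spin":0},{"grip":0.2,"travel":[0,0,0],"spin":0},{"grip":0.2,"travel":[0,0,0],"spin":0},{"grip":0.2,"travel":[0,0,0],"spin":0},{"grip":0.2,"travel":[0,0,0],"spin":0}]'
```

```text
time: 20.22
tcp_pos: [0.5663, 0.0228, 0.1539]
tcp_rot: [0.0, -0.098, 0.995, 0.0]
contact_force: [1.2, 0.0, -2.4]
grip_width: 0.368
gripper_force: 59.5
```

```bash
python3 -m jog '[{"grip":0.2,"travel":[0,0,-1],"spin":0},{"grip":0.2,"travel":[0,0,-0.5],"spin":0},{"grip":0.2,"travel":[0,0,0],"spin":0},{"grip":0.2,"travel":[0,0,0],"spin":0},{"grip":0.2,"travel":[0,0,0],"spin":0},{"grip":0.2,"travel":[0,0,0],"spin":0},{"grip":0.2,"travel":[0,0,0],"spin":0},{"grip":0.2,"travel":[0,0,0],"spin":0},{"grip":0.2,"travel":[0,0,0],"spin":0},{"grip":0.2,"travel":[0,0,0],"spin":0}]'
```

```text
time: 21.05
tcp_pos: [0.5667, 0.0229, 0.1526]
tcp_rot: [0.0, -0.098, 0.995, 0.0]
contact_force: [0.7, -0.3, 1.8]
grip_width: 0.366
gripper_force: 60.0
```

```bash
python3 - <<'E'
from h import *
for i in range(3):
    s=get_state();print(np.round(s["tcp_pos"],4),np.round(s["contact_force"],1),np.round(s["wrist_torque"],2),round(s["gripper_force"],1));capture("wrist")
capture("side")
for q in regions_of("side","bar")[:1]:print(q["p"],rect("side",q["pixels"],.058))
E
python3 m.py | grep -v "^[12][0-9][0-9] \["|tail -27 | head -24
```

```text
[0.5667 0.0229 0.1526] [ 0.7 -0.3  1.8] [ 0.04 -0.1  -0.06] 60.0
[0.5667 0.0229 0.1526] [0.3 0.5 1.6] [ 0.07 -0.04  0.01] 60.1
[0.5667 0.0229 0.1526] [ 0.1 -0.2  2.9] [ 0.04 -0.03 -0.05] 60.1
0.65 ((540.8150024414062, 25.353322982788086), (56.656761169433594, 180.4664306640625), 81.8318099975586)
156 %%%%%%%%%%%%%%%%%%%%%%@@@@@@@@@@@@@@@@@@@@@@@@@@@@@@@@@@@@@@@@@@@@@@@@###%@@@@@@@@@@@@%%%%%@@@@
159 %%%%%%%%%%%%%%%%%%%%%@@@@@@@@@@@@@@@@@@@@@@@@@****++%@@@@@@@@@@@@@@@@%*##@@@@@@@@@@@@%%%%%@@@@@
162 %%%%%%%%%%%%%%%%%%%%@@@@@@@@@@@@@@@@@@@@@@@@%*****#**+@@@@@@@@@@@@#@#*#*@@@@@@%@@@@%%%%%%@@@%@@
165 %%%%%%%%%%%%%%%%%%%@@@@@@@@@@@@@@@*===***+****%*#********#++====+++####%@@@@@%@@@@%%%%%%@@%%@#*
168 %%%%%%%%%%%%%%%%%%@@@@@@@@@@%*+*********+***+++**++++***#+==+==========+**%@%%%@@%%%%%%@@%%@#*+
171 %%%%%%%%%%%%%%%%%@@@@@@@++*********++++#@%%@*+***+++*****++++==+==========+@@@@%%%%%%%@@%%%*+**
174 %%%%%%%%%%%%%%%%@@@@@@#=*****%@#+++#@#++++++*********+++++***+===+##*=======*@@%%%%%%@@%%%*+++*
177 %%%%%%%%%%%***+@@@@@@******@@@*==@*+********####**#*+++++++++**====**##+======%%%%%%@%%@#*+++++
18
[... 897 characters left out ...]

207 %%%%%%%%%#*+***+****#*+***+**********%#*++====+++++===+*****************###+++++++*###+++++++++
210 %%%%%%%%%#*++**+******++**+**********##%%%%%%@%%%%%*********************###++++++=*###+++++++++
213 %%%%%%%%***++***++++++++**++%%******%%%%%%%%%%%%%%%%%%%%%%%%%%%%*******++**==++++=*###+++++++++
216 %%%%%%%%%%%%*+##*++++++++++%%%%%%%%%%%%%%%%%%%%%%%%%%%%%%%%%%%%%%%%%%@@*+++++++===*###+++++++++
219 %%%%%%%%%%%%+##++++++++++++++@@@@@@%%%%%%%%%%%%%%%%%%%%%%%%%%%%%%%%@%+==++++==+++++*##+++++++++
222 %%%%%%%%%%%%*##+++++++++++++++=%@@@%%%%%%%%%%%%%%%%%%%%%%%%%%%%%@%+==+++++=++++++*+*##+++++++++
225 @@@@@@@@@@@@@@@@*+++++++++++++++++@@@@@%%%%%%%%%%%%%%%%%%%%%%%#+==++++++=+++++*+*++**++++++++==
```

```bash
python3 -c "
from cell import *
print(close_job())"
```

```text
the job is handed in; nothing more can be done
None
```

Job handed in at about 21 s: the bar lies flat and square on the grey unit's posts, and the pliers are still gripped and squeezed, with the spread ring round the stub and resting on the bar at about 5 N; by the wrist picture they lean roughly 1–2° off upright, which the jog commands cannot correct.

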